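# Discard a used syringe through the flap of the sharps bin

## Robot

A 7-joint arm with a two-finger parallel gripper is mounted at the origin on a cart in front of the work surface, level with it; the furniture and walls round the work are solid. World frame = base frame: x ahead of the robot, y to its left, z up, the work surface at z = 0. Lengths are in mm, angles in rad, forces in N, time in s.
With the tool pointing down it reaches from about 400 to 875 mm from the base axis. Payload 4.4 kg.
Tool frame: the origin (TCP) lies at the very end of the fingers, on their centre line; the grasp point (between the pads) lies ctrl.tcp_to_grasp behind it (ctrl.tcp_to_grasp is the distance from the TCP to the grasp point, in mm); z points along the fingers, y is the line along which they close (so a half turn about z gives the same grasp; the last joint's range is limited). The gripper opens to 85 mm and grips with 20 to 120 N. Pads are 22 mm wide; open, the fingers measure 114 mm over their backs; the gripper's body (76 mm by 85 mm) begins 54 mm behind the grasp point. The pads swing forward as they close: fully open they stand 13 mm farther back than shut.
Start: joints at [1.177, 0.628, 0.038, 1.517, -0.027, 0.996, -0.02], TCP at [209.302, -615.394, 231.313] pointing down, gripper open.
Joint ranges: [-3.06, 3.06], [-0.37, 2.12], [-1.25, 1.32], [0.18, 2.47], [-1.1, 4.24], [0.23, 1.98], [-2.94, 2.94]. Speed limits (rad/s): [2.57, 2.57, 3.14, 3.14, 3.14, 3.14, 3.14].

## Interface

Orientations are given as [roll, pitch, yaw] about the fixed x, y, z axes, in that order (R = Rz(yaw) Ry(pitch) Rx(roll)).
In Python, from cell import ctrl, jaws, observe, cams, spotter gives the robot as it stands. Calls block until the motion is done:
- ctrl.move_to(position, orientation): joint-space move of the TCP to a pose.
- ctrl.servo_line(position, max_speed=150, ori=None, max_force=None): straight line of the TCP; ori=None keeps the orientation; max_speed is the mean speed in mm/s. With max_force (N) it stops when the force on the tool has changed by that much, and returns True; else False.
- ctrl.move_joints(angles): joint-space move.
- jaws.let_go() and jaws.close(newtons=None): open the fingers fully, or close them until they stop; newtons is the grip in N (None keeps the last).
- ctrl.wait(seconds).
- ctrl.solve_ik(position, orientation): joint angles nearest the present ones, or None.
- observe(): the state.
- cams.read_camera(name): name is "side" or "top"; returns the picture (420x560x3 uint8, red, green, blue); there is no depth.
- cams.camera_info(name): a dict with "camera_matrix" (3x3 intrinsics, pixels), "world_from_camera" (4x4, takes a point from camera to world coordinates). Camera axes: x right, y down, z forward; pixel columns grow to the right and rows downward; lengths in mm; the calibration is good to about 2 mm. A picture is of the moment at which its call begins. camera_info takes no time and is no camera call.
A pose or a line that the arm cannot do raises ctrl.PlanningError and nothing moves.
- ctrl.hand_in(): hands the job in; it is judged then, once.
Trained networks look in the newest picture that a camera, given by its name, has taken for a name from the list of things; names that differ only in an ending like _2 or _b are one class to them, and where a whole thing is asked for, a point or a joint stands for the part that bears it (a point fixed in the world has none). Each returns a list of dicts, best first, with "score" (0 to 1); they miss things now and then, are a little off and sometimes report something else, mostly with a low value. They report only what shows in the picture. A call takes as long as a camera call. They do not tell look-alikes from the thing itself.
- spotter.regions_of(camera, name): "pixels" (420x560 bool, what is visible of it) and "box" ([left, top, width, height] in pixels, round what is visible of it).
The state is a dict: "time": time; "q": joint angles; "dq": joint speeds; "tau": joint torques, N m; "position": TCP position; "tool_rot": TCP orientation; "wrist_force": force on the tool from outside, world axes, zero at the start; "ft_torque": the same for the moment, N m; "gripper_width": opening from 0.0 (shut) to 1.0 (fully open); "grasp_force": force on a finger pad.
Only numpy, scipy, OpenCV 4.12 (cv2) and the standard library are available. Lean on these libraries where they do the work, as an engineer would, in place of code of your own. Each camera call takes 0.05 s, during which the arm holds its last target. There are 200 camera calls.

## Task

Pick up the used syringe from the blue bench liner, turn it end for end and put it into the sharps bin needle end first, pushing it through the bin's flap until all of it has slid down inside and the flap has fallen shut behind it. Do not knock over or shift the glassware and other things standing around.

Things in the scene. Friction and masses are not known exactly. Their poses are not given: they have to be found in the camera images.
- syringe: Used 20 ml syringe, 166 mm long, 45 g, lying flat: clear 22 mm barrel (x = -42 to +43 mm), orange needle guard in front, white plunger behind. Origin on its underside below the barrel's middle and centre of mass; x along the axis to the needle end, z up; axis 11 mm above the origin. A flange at x = -43 mm, 36 mm wide (y), stops rolling. Starts on the liner, needle end roughly to the robot.
- needle_end (a point): Tip of the orange needle guard (9 to 12 mm thick), on the syringe's axis, at x = +98 mm of the syringe. Its x points out of the tip, along the syringe.
- plunger_end (a point): Outer face of the plunger's thumb disc (22 mm diameter), on the axis at x = -68 mm of the syringe. Between disc and flange the plunger rod is 12 mm thick.
- sharps_bin: Sharps bin, yellow body and red lid, screwed down. Origin on the bench under the front edge of its red infeed ledge; x into the bin, z up. Flat ledge at z = 145 mm, x = 0 to 90 mm, 112 mm wide, side lips 3 mm high at y = +-54 mm. Front wall at x = 90 mm (lid overhangs 4 mm); lid top at z = 203 mm, 131 mm wide, to x = 288 mm; black handle on the lid at x = 210 mm, 20 mm high; foot plate 168 mm wide.
- gate (a point): Middle of the opening's sill, on the outer face of the front wall (3 mm thick), level with the ledge. Axes as the bin's. The opening is 60 mm wide and 46 mm high. Directly behind the sill a smooth chute drops at about 53 degrees into the bin: a syringe whose middle is past the sill tips over it and slides down by itself.
- flap (a joint): Hinge angle (rad) of the white flap that closes the opening, 57 mm wide and 43 mm high, hinged along its upper edge 46 mm above the sill. 0 = shut; grows as the lower edge swings inward, up to 1.5. It cannot swing outward. A weak spring and its weight close it: far less than 1 N at the lower edge opens it.
- flap_edge (a point): Middle of the flap's lower edge.
- bench_liner: Thin blue bench liner lying on the bench, fixed, 320 x 180 mm and 2 mm thick; origin on the bench, x along its long side away from the robot (it reaches from x = -120 to +200 mm). The syringe lies near its origin; flask and jar stand on its far part.
- flask: Stoppered conical flask, clear, 68 mm across and 121 mm high, standing on the far part of the liner. Origin under its middle, z up. Leave alone.
- jar: White plastic jar with red lid, 45 mm across and 62 mm high, standing on the far part of the liner. Origin under its middle. Leave alone.
- amber_bottle: Amber glass bottle with ground stopper, 69 mm across and 177 mm high, standing far between bin and liner. Origin under its middle. Leave alone.
- electrode: Blue-topped electrode in its storage tube on a dark round foot, foot 48 mm across, tube 18 mm, 160 mm high, standing between bin and liner. Origin under its middle. Leave alone.
- beaker: Empty glass beaker, 70 mm across and 86 mm high, standing at the right. Origin under its middle. Leave alone.
Things that resemble listed ones, but are neither listed nor needed, are in the scene too. Of the things that look like the syringe, the larger one is meant.

How it is judged (in metres and radians):
On the way:
1. the needle end is through the opening, pushing the flap open, while the plunger end is still outside (x of needle_end in the frame of gate above 0.02 m and x of plunger_end in the frame of gate below -0.02 m and y of needle_end in the frame of gate between -0.045 and 0.045 m and z of needle_end in the frame of gate below 0.045 m and value of joint flap above 0.15 rad), for 0.1 s.
At the end, for the whole second after the job is handed in: Both ends of the syringe are inside the bin and below the sill of the opening, the syringe lies still, and the flap is shut (within 0.08 rad) (x of needle_end in the frame of gate between 0.01 and 0.195 m and x of plunger_end in the frame of gate between 0.005 and 0.195 m and z of each of needle_end, plunger_end in the frame of gate below 0 m and y of syringe in the frame of gate between -0.06 and 0.06 m and value of joint flap below 0.08 rad and linear speed of syringe below 0.03 m/s); the robot touches nothing.
It fails at once if a bystander (flask, jar, amber bottle, electrode, beaker) is shifted by more than 30 mm or tipped by more than 0.35 rad (distance of any of flask, jar, amber_bottle, electrode, beaker from where it was at the start of the episode above 0.03 m or angle between any of flask, jar, amber_bottle, electrode, beaker's own z axis and vertical above 0.35 rad).
It also fails if it takes over 58 s, if anything falls off the work surface, if the arm or the gripper's body presses on something with over 40 N, if the wrist force passes 120 N, or if a joint passes its speed limit or range.

## Working session

There is one attempt and no reset: what is moved stays moved. The work goes in short steps, each a Python script; the robot and the scene stay as the last script left them, time stands still between calls to the robot, and variables do not carry over. Pictures are saved under pics/ and viewed, at most 10 in all, crops included, and the job is handed in when it is done.

```bash
ls; mkdir -p pics; python3 - <<'E'
from cell import ctrl,jaws,observe,cams,spotter
import cv2,numpy as np
np.set_printoptions(precision=3,suppress=True)
for n in("side","top"):
    im=cams.read_camera(n); cv2.imwrite(f"pics/{n}0.png",im[...,::-1])
    i=cams.camera_info(n);print(n,i["camera_matrix"],i["world_from_camera"])
    for o in["syringe","sharps_bin","flap","flask","jar","amber_bottle","electrode","beaker","bench_liner"]:
        print(o,[(round(r["score"],2),[int(v) for v in r["box"]]) for r in spotter.regions_of(n,o)])
print(ctrl.tcp_to_grasp,observe())
E
```

```text
pics
side [[490.582   0.    276.961]
 [  0.    490.582 208.202]
 [  0.      0.      1.   ]] [[   -0.299    -0.405     0.864 -1055.351]
 [   -0.954     0.118    -0.275   427.339]
 [    0.009    -0.907    -0.422   923.746]
 [    0.        0.        0.        1.   ]]
syringe [(0.62, [142, 283, 39, 7]), (0.46, [213, 251, 7, 25]), (0.25, [266, 209, 14, 33])]
sharps_bin [(0.78, [304, 169, 40, 63])]
flap [(0.39, [250, 188, 17, 42])]
flask [(0.58, [303, 168, 44, 63]), (0.55, [189, 214, 16, 30])]
jar [(0.77, [219, 225, 7, 15])]
amber_bottle [(0.59, [249, 188, 17, 42])]
electrode [(0.62, [268, 207, 11, 36])]
beaker []
bench_liner [(0.69, [188, 235, 58, 48])]
top [[485.571   0.    287.621]
 [  0.    485.571 196.96 ]
 [  0.      0.      1.   ]] [[   0.026   -0.992    0.127  298.528]
 [  -1.      -0.026   -0.001  -62.373]
 [   0.005   -0.127   -0.992 1758.833]
 [   0.       0.       0.       1.   ]]
syringe [(0.75, [216, 202, 9, 29]), (0.61, [149, 235, 31, 8])]
sharps_bin [(0.79, [328, 119, 58, 87])]
flap [(0.44, [232, 158, 13, 15]), (0.32, [397, 189, 26, 22])]
flask [(0.86, [203, 158, 19, 20])]
jar [(0.62, [231, 158, 12, 17])]
amber_bottle [(0.75, [231, 155, 13, 21]), (0.66, [274, 139, 19, 24])]
electrode [(0.66, [282, 179, 13, 17])]
beaker [(0.55, [400, 190, 21, 22]), (0.29, [273, 138, 20, 24])]
bench_liner [(0.64, [195, 157, 58, 87]), (0.56, [217, 202, 4, 11])]
18.700000000000003 {'time': 1.0, 'q': array([ 1.177,  0.628,  0.039,  1.517, -0.027,  0.996, -0.02 ]), 'dq': array([ 0.   ,  0.001, -0.   ,  0.001,  0.001,  0.   ,  0.001]), 'tau': array([  0.001, -56.328,   1.225, -19.378,   0.011,   0.001,   0.   ]), 'position': array([ 209.297, -615.421,  231.337]), 'tool_rot': array([ 3.142, -0.   ,  0.328]), 'wrist_force': array([ 0.344,  0.055, -0.869]), 'ft_torque': array([ 0.051, -0.055, -0.004]), 'grasp_force': 0.0, 'gripper_width': 0.9982350821051813}
```

```bash
python3 - <<'E'
import cv2,numpy as np
t=cv2.imread("pics/top0.png");s=cv2.imread("pics/side0.png")
cv2.imwrite("pics/topc.png",cv2.resize(t[100:270,130:430],(800,453),interpolation=cv2.INTER_CUBIC))
cv2.imwrite("pics/sidec.png",cv2.resize(s[150:310,130:370],(800,533),interpolation=cv2.INTER_CUBIC))
E
```

```text
(no output)
```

View pics/topc.png

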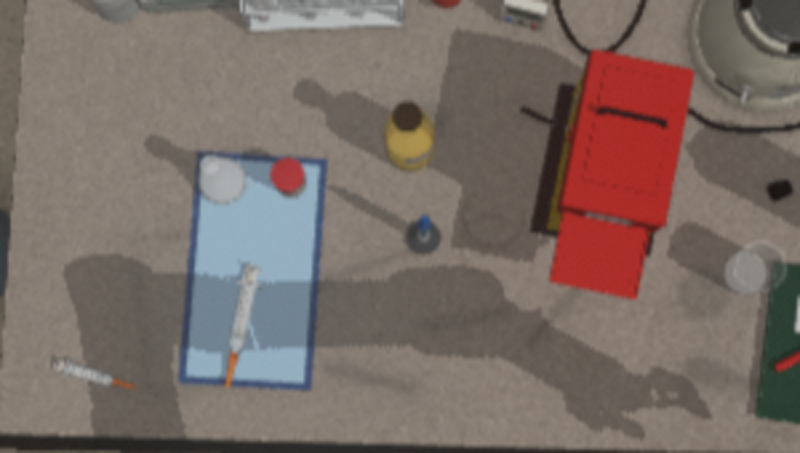

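View pics/sidec.png

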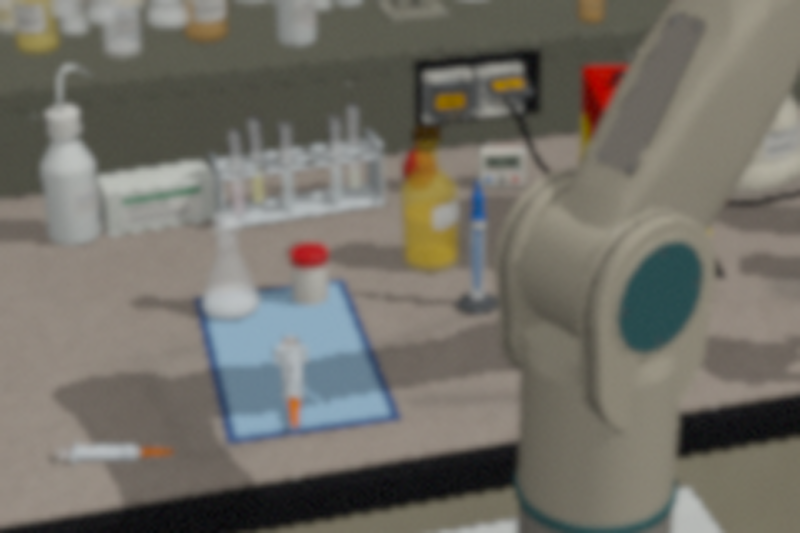

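Candidates in the top image: the syringe on the blue liner runs from about px (216,244) at the orange tip to (224,199), roughly 46 px long. The look-alike on the bare bench at lower left runs from about px (150,237) to (180,244), roughly 31 px. The electrode at (288,187) is only syringe-like. I choose the larger one, which is on the liner. Next I fit the syringe and bin models to their masks.

```bash
cat > util.py <<'E'
from cell import ctrl,jaws,observe,cams,spotter
import cv2,numpy as np
from scipy.optimize import minimize
np.set_printoptions(precision=2,suppress=True)
def proj(n,P):
    i=cams.camera_info(n);T=np.linalg.inv(i["world_from_camera"]);p=np.atleast_2d(P)@T[:3,:3].T+T[:3,3]
    u=p@np.array(i["camera_matrix"]).T;return u[:,:2]/u[:,2:]
def unproj(n,uv,z):
    i=cams.camera_info(n);W=np.array(i["world_from_camera"])
    d=W[:3,:3]@np.linalg.inv(i["camera_matrix"])@np.array([*uv,1.]);return W[:3,3]+d*(z-W[2,3])/d[2]
def avg(n,k=6): return np.mean([cams.read_camera(n).astype(float) for _ in range(k)],0).astype(np.uint8)
def world(pose,P):
    x,y,a=pose;c,s=np.cos(a),np.sin(a);P=np.array(P,float)
    return np.c_[x+c*P[:,0]-s*P[:,1],y+s*P[:,0]+c*P[:,1],P[:,2]]
S=8
def fit(n,mask,org,polys,p0):
    """pose (x,y,yaw) whose projected polygons best overlap the mask (upsampled S times, origin org)"""
    m=mask.astype(np.float32)
    def cost(p):
        r=np.zeros(m.shape,np.uint8)
        for P in polys:
            q=((proj(n,world(p,P))-org+.5)*S-.5)
            cv2.fillPoly(r,[np.round(q*16).astype(np.int32)],1,shift=4)
        return 1-np.minimum(m,r).sum()/np.maximum(m,r).sum()
    best=min((minimize(cost,p0,method="Nelder-Mead",options=dict(initial_simplex=np.array([p0]+[np.add(p0,d*k) for d in np.diag([12,12,.1])]),maxiter=300)) for k in(1,-1)),key=lambda r:r.fun)
    return best.x,best.fun
def rect(x0,x1,w,z): return [[x0,-w/2,z],[x1,-w/2,z],[x1,w/2,z],[x0,w/2,z]]
def crop(im,l,t,w,h): return cv2.resize(im[t:t+h,l:l+w],None,fx=S,fy=S,interpolation=cv2.INTER_CUBIC)
SYR=lambda z:[rect(-68,-64,22,z),rect(-66,-43,12,z),rect(-45,-41,36,z),rect(-42,43,22,z),rect(43,98,10.5,z)]
BIN=[rect(0,90,112,146.5),rect(86,288,131,203)]
E
python3 - <<'E'
from util import *
im=avg("top")
o=(325,110);c=crop(im,*o,75,110).astype(int)
red=(c[...,0]>110)&(c[...,1]<70)&(c[...,2]<70)
print("bin",fit("top",red,np.array(o),BIN,[530,-300,-.15]))
o=(205,190);c=crop(im,*o,35,62);h=cv2.cvtColor(c,cv2.COLOR_RGB2HSV).astype(int)
orange=(h[...,0]<20)&(h[...,1]>90)
white=(h[...,1]<45)
m=orange|white
n,l,st,ce=cv2.connectedComponentsWithStats(m.astype(np.uint8));print(st,ce)
vis=np.hstack([c,np.dstack([m*255]*3).astype(np.uint8)])
cv2.imwrite("pics/syr.png",vis[...,::-1])
print(unproj("top",(216,244.7),13),unproj("top",(223.8,199),13))
for nm,px in dict(flask=(213,173),elec=(288.5,189),bottle=(283,151),jar=(238,168)).items():print(nm,unproj("top",px,0))
E
```

```text
bin (array([ 472.83, -279.49,   -0.18]), np.float64(0.04970264434814453))
[[     0      0    280    452 106543]
 [     0     71    280    425  30526]
 [    75    340     37    105   1811]] [[142.63 218.14]
 [131.39 341.54]
 [ 92.24 389.41]]
[343.85 187.19  13.  ] [509.21 166.35  13.  ]
flask [605.87 211.79   0.  ]
elec [553.91 -66.93   0.  ]
bottle [695.25 -42.94   0.  ]
jar [626.98 120.78   0.  ]
```

View pics/syr.png

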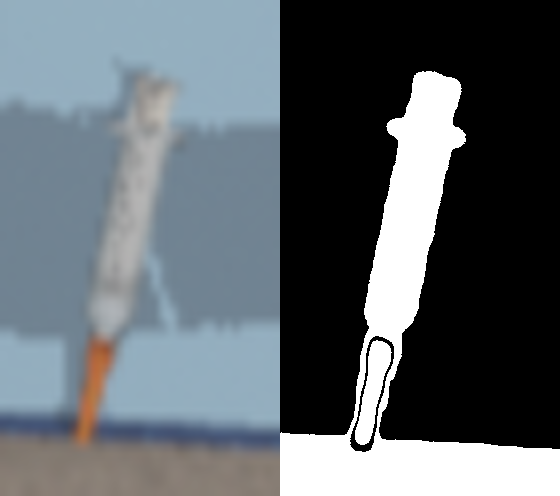

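```bash
cat > state.py <<'E'
from util import *
def syr_fit(im,p0,z=13):
    o=(205,190);c=crop(im,*o,35,62);h=cv2.cvtColor(c,cv2.COLOR_RGB2HSV).astype(int)
    m=((h[...,0]<20)&(h[...,1]>90)|(h[...,1]<45)); m[432:]=0; m=cv2.morphologyEx(m.astype(np.uint8),cv2.MORPH_CLOSE,np.ones((13,13)))
    return fit("top",m,np.array(o),SYR(z),p0)
E
python3 - <<'E'
from state import *
im=avg("top",4)
p,f=syr_fit(im,[441,175,3.015]);print("syr",p,f)
b=np.array([472.8,-279.5,-.18])
g=world(p,[[-30,0,0]])[0]
for k in(0,1):
  for t in (0,2*np.pi):
    a=p[2]+k*np.pi; e=b[2]+k*np.pi+t
    e_=lambda a:[np.pi,0,(a+np.pi)%(2*np.pi)-np.pi]
    for bx in(-143,-60,60):
        h=world(b,[[bx,0,0]])[0]
        for nm,P,A in(("pick",[g[0],g[1],3],a),("place",[h[0],h[1],150],e),("placehi",[h[0],h[1],300],e)):
            if nm=="pick" and bx!=-60 or t: continue
            print(k,nm,bx,ctrl.solve_ik(P,e_(A)))
E
```

```text
syr [441.97 175.18   2.98] 0.17645061016082764
0 place -143 [ 0.48  0.45  0.14  2.22 -0.13  0.47 -1.02]
0 placehi -143 [ 0.51  0.21  0.1   2.02 -0.03  0.91 -1.13]
0 pick -60 [-0.25  0.82 -0.23  2.07  0.58  0.31  0.44]
0 place -60 [ 0.42  0.53  0.15  2.03 -0.14  0.58 -1.09]
0 placehi -60 [ 0.43  0.32  0.12  1.85 -0.05  0.97 -1.18]
0 place 60 [ 0.35  0.67  0.16  1.73 -0.14  0.76 -1.17]
0 placehi 60 [ 0.36  0.5   0.15  1.56 -0.08  1.09 -1.22]
1 place -143 [ 1.01  0.5  -0.59  2.21  0.52  0.57  1.42]
1 placehi -143 [ 1.18  0.27 -0.74  2.01  0.22  0.95  1.72]
1 pick -60 [-0.54  0.82  0.21  2.08 -0.55  0.29 -1.6 ]
1 place -60 [ 0.93  0.59 -0.6   2.02  0.52  0.69  1.38]
1 placehi -60 [ 1.04  0.39 -0.72  1.84  0.3   1.02  1.58]
1 place 60 [ 0.83  0.73 -0.62  1.71  0.53  0.87  1.37]
1 placehi 60 [ 0.87  0.57 -0.69  1.54  0.38  1.16  1.5 ]
```

```bash
python3 - <<'E'
from state import *
p=[442,175.2,2.98]
x,y,_=world(p,[[-27,0,0]])[0]
ctrl.servo_line([209,-615,360],250)
ctrl.move_to([x,y,330],[np.pi,0,p[2]])
ctrl.servo_line([x,y,110],200)
im=avg("side",3);cv2.imwrite("pics/pre.png",np.ascontiguousarray(cv2.resize(im[180:310,130:330],(800,520),interpolation=cv2.INTER_CUBIC)[...,::-1]))
s=observe();print(x,y,s["time"],s["position"],s["tool_rot"],s["q"])
E
```

```text
468.648251902793 170.8559614958787 6.475 [469.23 171.06 110.88] [3.14 0.   2.98] [ 0.17  0.76 -0.9   2.03  0.87  0.79  0.14]
```

View pics/pre.png

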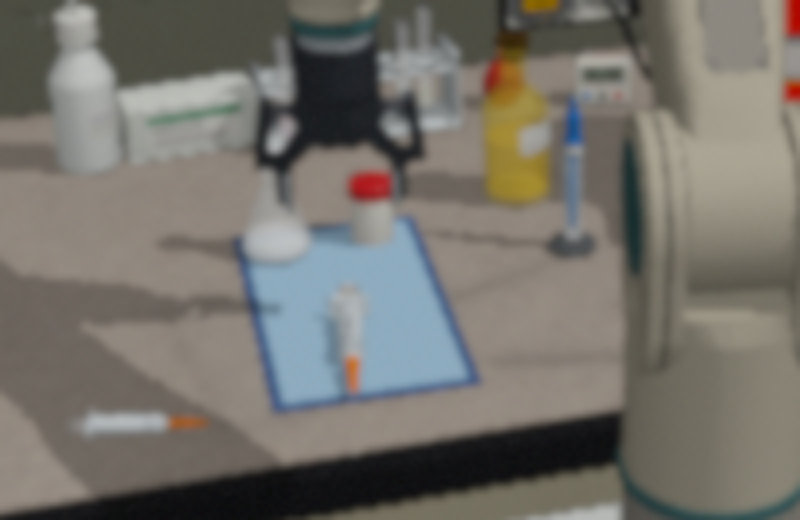

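The gripper is centred over the syringe: the fingers are at crop x≈285 and 403, and the barrel is at (348,310). The flask at (277,240) and the jar at (371,205) are clear of it. I'll descend and grip.

```bash
python3 - <<'E'
from state import *
s=observe();x,y=468.65,170.86
print(ctrl.servo_line([x,y,5],100,max_force=8))
print(observe()["position"],observe()["wrist_force"])
jaws.close(40)
s=observe();print(s["gripper_width"],s["grasp_force"],s["wrist_force"])
ctrl.servo_line([x,y,60],100)
im=avg("side",3);cv2.imwrite("pics/grip.png",np.ascontiguousarray(cv2.resize(im[180:310,130:330],(800,520),interpolation=cv2.INTER_CUBIC)[...,::-1]))
s=observe();print(s["gripper_width"],s["grasp_force"],s["wrist_force"],s["time"])
E
```

```text
False
[468.96 171.1    5.42] [0.38 0.03 0.54]
0.23623566809411173 39.09759163856506 [-1.17 -0.63  5.03]
0.24170780144247953 39.09228444099426 [ 1.16 -0.08 -1.77] 9.125
```

View pics/grip.png

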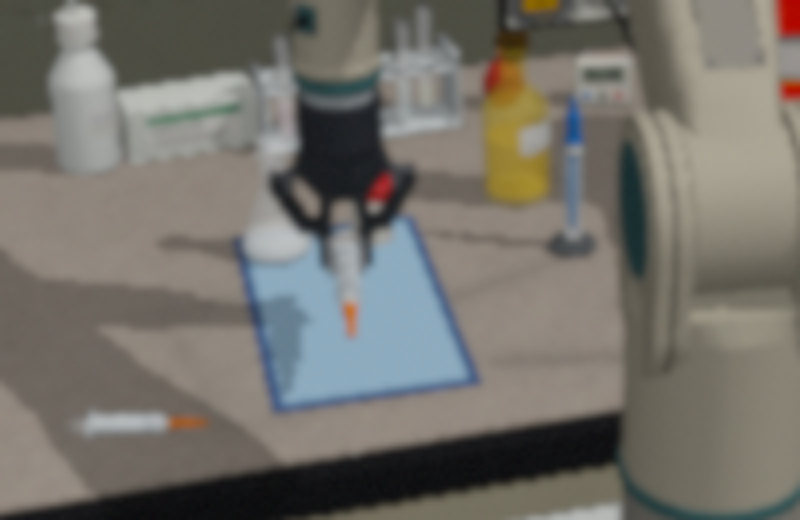

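Width and force show the syringe is held, needle toward the robot and level. Next I lift it, half-turn it and hover in front of the ledge.

```bash
python3 - <<'E'
from state import *
b=[472.8,-279.5,-.18]
ctrl.servo_line([468.65,170.86,320],200)
x,y,_=world(b,[[-145,0,0]])[0]
q=ctrl.solve_ik([x,y,300],[np.pi,0,b[2]]);print(observe()["q"],q)
ctrl.move_joints(q)
print(ctrl.solve_ik([x,y,156],[np.pi,0,b[2]]))
ctrl.servo_line([x,y,156],150)
s=observe();print(s["gripper_width"],s["position"],s["tool_rot"],s["time"],s["wrist_force"])
im=avg("top",4);c=crop(im,320,110,80,110)
o=np.array((320,110))
for P in BIN: cv2.polylines(c,[np.int32((proj("top",world(b,P))-o+.5)*S)],True,(0,255,0),1)
cv2.imwrite("pics/pl.png",np.ascontiguousarray(cv2.resize(c,None,fx=.68,fy=.68)[...,::-1]))
E
```

```text
[ 0.35  0.51 -1.15  1.79  0.51  1.18  0.46] [ 0.4   0.21  0.22  2.03 -0.06  0.91 -1.09]
[ 0.46  0.44  0.17  2.22 -0.15  0.49 -1.  ]
0.23856824181889727 [ 330.6  -253.76  156.43] [ 3.14 -0.   -0.18] 13.325 [ 0.1  -0.18 -0.49]
```

View pics/pl.png

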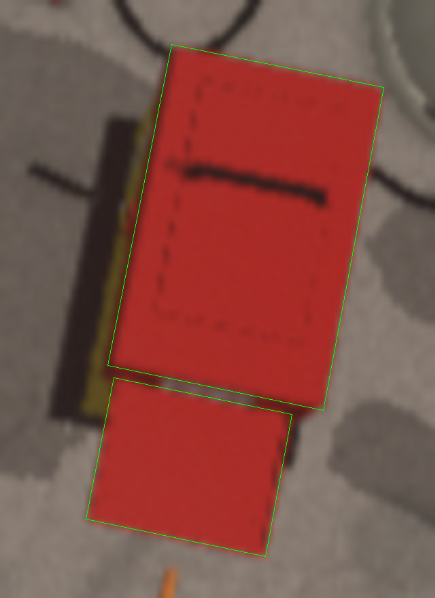

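The bin overlay matches the lid and ledge edges. The orange tip at crop (172,570) points along the bin axis and is centred on the ledge. I'll insert it.

```bash
python3 - <<'E'
from state import *
b=[472.8,-279.5,-.18]
def go(bx,z,v,f=None):
    x,y,_=world(b,[[bx,0,0]])[0];r=ctrl.servo_line([x,y,z],v,max_force=f);s=observe();print(bx,r,s["position"],s["wrist_force"],s["gripper_width"],s["time"]);return r
if not go(-30,156,100,8) and not go(20,154,50,8): go(69,154,50,10)
im=avg("top",4);c=crop(im,320,110,80,110)
im2=avg("side",4);c2=crop(im2,230,140,120,110)
cv2.imwrite("pics/ins.png",np.ascontiguousarray(np.hstack([cv2.resize(c,(400,550)),cv2.resize(c2,(400,550))])[...,::-1]))
E
```

```text
-30 False [ 442.5  -274.06  155.95] [-0.63 -0.33  0.27] 0.23532310502358317 14.825
20 False [ 492.06 -283.07  153.96] [ 0.45  0.15 -0.21] 0.23860447390147776 15.975
69 False [ 540.27 -291.84  153.97] [-0.69 -0.58 -0.81] 0.24191223395795175 17.1083
```

View pics/ins.png

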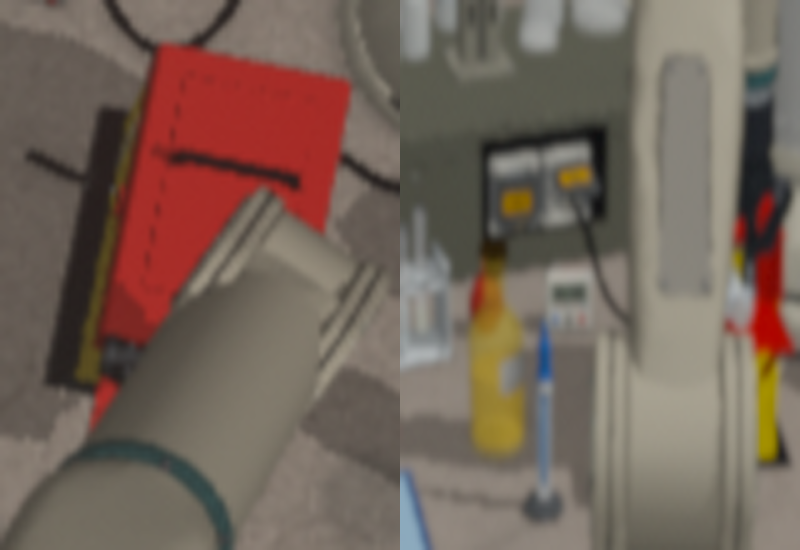

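The gripper is at the front wall with no contact forces, and the syringe is through the flap, though the arm hides it from view. I'll release, retreat and look.

```bash
python3 - <<'E'
from state import *
b=[472.8,-279.5,-.18]
def go(bx,z,v,f=None):
    x,y,_=world(b,[[bx,0,0]])[0];r=ctrl.servo_line([x,y,z],v,max_force=f);s=observe();print(bx,r,s["position"],s["wrist_force"],s["time"]);return r
jaws.let_go();ctrl.wait(.5)
go(69,250,120)
go(-90,300,200)
im=avg("top",4);c=crop(im,320,110,80,110)
im2=avg("side",4);c2=crop(im2,270,140,120,110)
cv2.imwrite("pics/rel.png",np.ascontiguousarray(np.hstack([cv2.resize(c,(400,550)),cv2.resize(c2,(400,367))[:550] if 0 else cv2.resize(c2,(400,550))])[...,::-1]))
E
```

```text
69 False [ 540.19 -291.5   249.23] [-0.97 -0.2  -0.04] 19.6083
-90 False [ 385.34 -263.4   299.72] [ 0.93 -0.59 -0.23] 20.5917
```

View pics/rel.png

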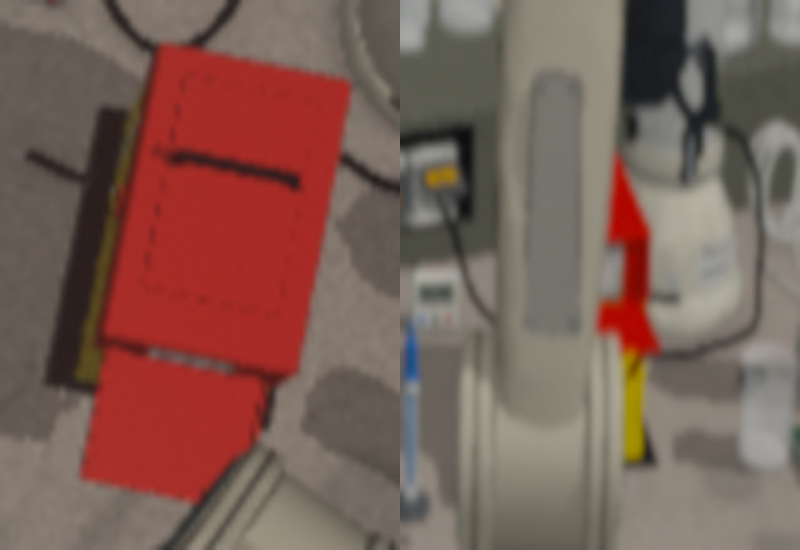

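The ledge is empty, so the syringe slid in. The flap strip still shows at crop (190,358). I'll move the arm aside to check that the flap is shut.

```bash
python3 - <<'E'
from state import *
ctrl.move_to([400,250,420],[np.pi,0,0])
im=avg("top",6);a=crop(im,335,165,50,30)
o=crop(cv2.imread("pics/top0.png")[...,::-1].copy(),335,165,50,30)
im2=avg("side",4);c2=crop(im2,290,150,65,85)
cv2.imwrite("pics/fin.png",np.ascontiguousarray(np.hstack([np.vstack([a,o]),cv2.resize(c2,(367,480))])[...,::-1]))
print(observe()["time"],cv2.absdiff(a,o).mean(),[(r["score"],r["box"]) for r in spotter.regions_of("side","flap")])
E
```

```text
23.4 3.1282118055555554 [(0.58, [329.2, 189.5, 6.5, 8.2])]
```

View pics/fin.png

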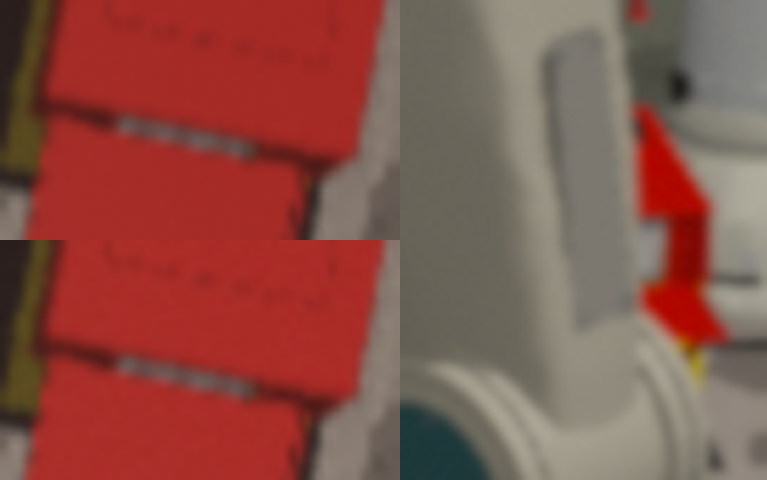

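The flap strip at crop (185,135) looks the same as in the starting picture below it. The side view shows the closed white flap at (650,245) with nothing sticking out, so I'm handing in.

```bash
python3 -c "
from cell import ctrl
print(ctrl.hand_in())"
```

```text
the job is handed in; nothing more can be done
None
```

I put the syringe through the bin's flap needle end first and handed the job in at about 23 s; the pictures show the ledge empty and the flap shut, but I could not see inside the bin and hand-in returned no verdict.

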